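# Shut down the vacuum pump and leave the desiccator under vacuum

## Robot

A 7-joint arm with a two-finger parallel gripper is mounted at the origin on the work surface. World frame = base frame: x ahead of the robot, y to its left, z up, the work surface at z = 0. Lengths are in m, angles in degrees, forces in N, time in s.
With the tool pointing down it reaches from about 0.35 to 0.9 m from the base axis. Payload 19.9 kg.
Tool frame: the origin (TCP) lies at the centre of the arm's flange, where the gripper is bolted on; the fingertips stand 173 mm ahead of it and the grasp point (between the pads) lies 155 mm ahead of it (grip_depth is the distance from the TCP to the grasp point, in m); z points along the fingers, y is the line along which they close (so a half turn about z gives the same grasp; the last joint's range is limited). The gripper opens to 85 mm and grips with 20 to 120 N. Pads are 22 mm wide; open, the fingers measure 114 mm over their backs; the gripper's body (76 mm by 85 mm) begins 54 mm behind the grasp point. The pads swing forward as they close: fully open they stand 13 mm farther back than shut.
Start: joints at [-74.857, 23.915, -0.59, 92.452, 0.269, 63.638, -3.037], TCP at [0.188, 0.596, 0.405] pointing down, gripper open.
Joint ranges: [-161.28, 161.28], [-22.2, 115.67], [-73.04, 71.86], [3.21, 147.25], [-68.34, 248.33], [10.77, 114.83], [-161.83, 161.83]. Speed limits (degrees/s): [108.29, 108.29, 136.94, 136.94, 172.46, 172.46, 172.46].

## Interface

Orientations are given as a 3x3 rotation matrix whose columns are the frame's x, y, z axes.
In Python, from station import * gives the robot as it stands.
- The arm moves only by the tool carry_out, never from a script. Its argument "steps" is a list of rows, each a list of 7 numbers: the turn, a rotation vector about the tool's x, y, z in rad, then the shift along the tool's x, y, z in m, then the closure, from -1 (fully open) to 1 (shut). In form: [[ax, ay, az, x, y, z, claw], ...]. A call has 1 to 5 rows; each row is the pose to reach, as a shift and turn from the pose commanded when the call began, along the tool's axes at that moment; what a row does not reach only later rows make up. A row lasts 1/12 s, in which the tool goes at most 41.7 mm and 7.16 degrees, less where a joint would pass 70% of its speed; a pose out of reach is approached as far as the arm can. A call with a gripper value outside its range is refused whole. The fingers move at their own pace and stop on an object; the grip force is fixed at half the most. Time passes only in rows, so rows that repeat a pose let the fingers close. It gives the time, the measured TCP pose, the force, the opening and the grip force at its end, in the units of the state.
- read_state(): the state, without advancing time (a new reading comes with each control period).
- grab_frame(name): name is "scene" or "top"; returns (picture, depth): 480x640x3 uint8, red, green, blue; 480x640 float32, m along the optical axis (not along the pixel's ray), 0 where there is no reading.
- camera_info(name): a dict with "fovy" (degrees; the focal length in pixels is half the picture's height over the tangent of half this angle, whatever the lens; pixels are square), "cx", "cy" (the principal point, pixels), "R" (3x3) and "t" (3): a world point X has camera coordinates R X + t. Camera axes: x right, y down, z forward; pixel columns grow to the right and rows downward; lengths in m; the calibration is good to about 2 mm. A picture is of the moment at which its call begins. camera_info takes no time and is no camera call.
- job_done(): hands the job in; it is judged then, once.
The state is a dict: "time": time; "joint_positions": joint angles; "joint_velocities": joint speeds; "joint_torque": joint torques, N m; "eef_pos": TCP position; "ee_rot": TCP orientation; "contact_force": force on the tool from outside, world axes, zero at the start; "ft_torque": the same for the moment, N m; "gripper_width": finger opening in m; "grasp_force": force on a finger pad.
Only numpy, scipy, OpenCV 4.12 (cv2) and the standard library are available. Lean on these libraries where they do the work, as an engineer would, in place of code of your own. Each camera call takes 0.05 s, during which the arm holds its last target. There are 200 camera calls.

## Task

Shut the vacuum station down with the desiccator left under vacuum: first close the lever tap on the desiccator's branch, then flip the pump's toggle switch off, and only then open the tap on the silencer's branch to let air into the manifold, so that pump oil is not sucked back. Turn each lever fully home to its stop, leave the blanked-off spare tap closed, and do not bump the desiccator or knock the things lying about.

Things in the scene. Friction and masses are not known exactly. Their poses are not given: they have to be found in the camera images.
- dry_lever (a joint): lever of the tap on the branch that ends in the desiccator. 0 = closed (lever square to its branch), 1.571 = open (lever in line with its branch); at the start open, at most 0.35 rad short of its stop. Growing = anticlockwise from above. Leaving a stop takes about 4 N at the grip point; in between it stays where it is left; within about 0.2 rad of either stop it clicks home by itself.
- vent_lever (a joint): lever of the tap on the branch that ends in the small brass silencer (up to 24 mm thick, 47 mm long), open to the room. Same values and behaviour; closed at the start.
- spare_lever (a joint): lever of the tap on the branch that ends in a flat steel blank. Same values and behaviour; closed at the start and to be left so.
- dry_axis (a point): point on the vertical turning axis of the desiccator's tap, at mid-height of its lever, 145 mm above the bench. Its x runs level out along the branch, from the manifold pipe towards what it serves, z up. The closed lever points along +y, the open lever along -x (over the manifold pipe). The three taps are alike, 110 mm apart in one row along y, in varying order, with parallel axes.
- vent_axis (a point): the same point of the silencer's tap. Under each lever: a valve body 36 mm square, its top 37 mm below this point, with a thin stem up to the lever; the manifold pipe, 28 mm thick, along y, its axis 55 mm towards -x and 55 mm below this point; pipe joints up to 46 mm thick.
- spare_axis (a point): the same point of the spare tap
- dry_grip (a point): grip point on the lever of the desiccator's tap: centre of its black sleeve, 55 mm from the turning axis. The sleeve is 14 mm wide, 10 mm thick in height, and reaches from 26 to 80 mm from the axis.
- vent_grip (a point): the same point of the silencer's tap lever
- spare_grip (a point): the same point of the spare tap's lever
- pump_switch (a joint): steel bat toggle on the flat grey terminal box (100 x 100 mm) on top of the pump's motor, at the +y end of the tap row. 0 = off (leans 0.33 rad towards -x of the station, the robot's side), 0.66 = on (leans as much towards +x; so at the start). Over-centre: takes about 4 N at its end and snaps over once past upright.
- switch_axis (a point): pivot of the toggle, on the middle of the terminal box and 8 mm above its top, 198 mm above the bench; its axes x, y, z are parallel to those of the taps; the toggle swings in the x-z plane. The nut round it is 17 mm wide and ends 1 mm below this point, the thin neck 2 mm above it.
- switch_tip (a point): point near the toggle's round tip, 28 mm from its pivot; the bat is 10 mm thick there, 6 mm at its foot, and ends 32 mm from the pivot. The pump's inlet pipe, 26 mm thick, rises 150 mm beyond the toggle (+x) up to 40 mm above the pivot's height.
- desiccator: round vacuum desiccator of white and clear plastic, 172 mm across its rim, 212 mm high to the top of its knob, standing on the bench 172 mm out along its branch from the tap's axis; origin at the centre of its underside. Fixed.
- station: the vacuum station (pump and manifold), fixed; origin on the bench in the line of the tap axes, which stand at its y = -150, -40 and 70 mm; x along the branches, y towards the pump, whose body spans x -118 to 226 mm, y 234 to 375 mm, up to 230 mm high. A 26 mm pipe runs along +x at y = 185 mm and rises at x = 125 mm to 240 mm high.
- beaker: glass beaker, 70 mm wide, 95 mm high, standing between robot and manifold; origin at the centre of its underside. Loose, leave alone.
- oil_bottle: white oil bottle, 84 mm wide, about 210 mm high, standing beyond the end of the manifold away from the pump; origin at the centre of its underside. Loose, leave alone.
- spanner: steel spanner, 160 mm long, lying between robot and manifold. Loose, leave alone.
- clamp_ring: spare aluminium clamp ring, about 60 mm wide, 14 mm high, lying between robot and manifold. Loose, leave alone.

How it is judged (in metres and radians):
On the way, in this order (a step that is already met when the one before it is completed fails the run):
1. the desiccator's tap is closed while the pump still runs and the silencer's tap is closed (value of joint dry_lever below 0.09 rad and value of joint pump_switch above 0.5 rad and value of joint vent_lever below 0.2 rad), for 0.2 s.
2. the pump is switched off, with the desiccator's and silencer's taps closed (value of joint pump_switch below 0.1 rad and value of joint dry_lever below 0.09 rad and value of joint vent_lever below 0.2 rad), for 0.2 s.
3. the silencer's tap is fully open, the pump off and the desiccator's tap closed (value of joint vent_lever above 1.48 rad and value of joint pump_switch below 0.1 rad and value of joint dry_lever below 0.09 rad), for 0.2 s.
At the end, for the whole second after the job is handed in: the desiccator's tap and the spare tap are closed and the silencer's tap is open, each within 5 degrees of its stop, and the pump's toggle is off (all of step 3 and value of joint spare_lever below 0.09 rad); the robot touches nothing.
It fails at once if the silencer's tap is opened (over 0.3 rad) while the pump is on or the desiccator's tap is not closed (value of joint vent_lever above 0.3 rad and (value of joint pump_switch above 0.4 rad or value of joint dry_lever above 0.15 rad)).
It fails at once if the pump is switched off while the desiccator's tap is not closed (value of joint pump_switch below 0.2 rad and value of joint dry_lever above 0.15 rad).
It fails at once if the spare tap is turned (over 0.3 rad) (value of joint spare_lever above 0.3 rad).
It fails at once if the robot bumps the desiccator (over 5 N) (contact force between any of the arm, the fingers and desiccator above 5 N).
It fails at once if a loose thing lying about is knocked more than 30 mm (distance of any of beaker, oil_bottle, spanner, clamp_ring from where it was at the start of the episode above 0.03 m).
It also fails if it takes over 58 s, if anything falls off the work surface, if the arm or the gripper's body presses on something with over 40 N, if the wrist force passes 120 N, or if a joint passes its speed limit or range.

## Working session

There is one attempt and no reset: what is moved stays moved. The work goes in short steps, Python scripts to look and compute and a tool call to move; the robot and the scene stay as the last step left them, time stands still between calls to the robot, and variables do not carry over. Pictures are saved under pics/ and viewed, at most 10 in all, crops included, and the job is handed in when it is done.

Besides the shell and the picture viewer there is one more tool, called after "Emit:" as a command line: name --pt "numbers of a row" for each row, then --argument value for the rest. carry_out: Moves the arm, as the interface text tells. Its arguments: {"type":"object","properties":{"steps":{"type":"array","items":{"type":"array","items":{"type":"number"}}}},"required":["steps"]}

```bash
mkdir -p pics; ls
cat > h.py <<'E'
from station import *
import numpy as np, cv2
def proj(name,X):
    c=camera_info(name); f=240/np.tan(np.radians(c['fovy'])/2)
    p=np.array(c['R'])@np.asarray(X)+np.array(c['t']); return c['cx']+f*p[0]/p[2], c['cy']+f*p[1]/p[2]
def unproj(name,u,v,d=None,z=None):
    c=camera_info(name); f=240/np.tan(np.radians(c['fovy'])/2)
    R=np.array(c['R']);t=np.array(c['t']); r=np.array([(u-c['cx'])/f,(v-c['cy'])/f,1])
    o=-R.T@t; w=R.T@r
    if z is not None: d=(z-o[2])/w[2]
    return o+w*d
E
python3 - <<'E'
from h import *
for n in ('scene','top'):
    p,d=grab_frame(n); cv2.imwrite(f'pics/{n}.png',p[:,:,::-1]); np.save(f'{n}_d.npy',d); np.save(f'{n}_p.npy',p); c=camera_info(n); print(n,c)
print(read_state())
E
```

```text
pics
scene {'fovy': 48.88117980837392, 'cx': 319.58430991795296, 'cy': 237.63751142648326, 'R': array([[-0.33095964,  0.94351169, -0.01585606],
       [ 0.56128301,  0.18332061, -0.80706563],
       [-0.75856911, -0.27600589, -0.59024881]]), 't': array([ 0.21678976, -0.18956748,  1.71707505])}
top {'fovy': 56.56268323206202, 'cx': 325.5118809292745, 'cy': 240.32492286425912, 'R': array([[ 0.21921365, -0.97566612,  0.00458154],
       [-0.95599171, -0.21572694, -0.19885106],
       [ 0.19500061,  0.03921095, -0.98001901]]), 't': array([-0.14936599,  0.55867255,  0.91926244])}
{'time': 0.1, 'joint_positions': array([-74.85707527,  23.94568102,  -0.59129313,  92.48097789,
         0.26881621,  63.63814203,  -3.0376856 ]), 'joint_velocities': array([-0.16464693, -0.12694576,  0.01233532,  0.02373369,  0.04898753,
       -0.00372392,  0.06190923]), 'joint_torque': array([ 2.18482055e-03, -8.65826440e+01,  6.80350699e-01, -4.35640955e+01,
        1.92330976e-02,  4.82874588e-03,  2.03331629e-04]), 'eef_pos': array([0.18810678, 0.59590135, 0.40411912]), 'ee_rot': array([[-9.53608917e-01,  3.01048109e-01, -2.64245608e-04],
       [ 3.01048216e-01,  9.53608314e-01, -1.07495142e-03],
       [-7.16252849e-05, -1.10463393e-03, -9.99999387e-01]]), 'contact_force': array([-0.49709199, -0.27712979, -0.78914098]), 'ft_torque': array([-0.0005107 ,  0.00875317,  0.02892207]), 'grasp_force': 0.0, 'gripper_width': 0.08523325606570237}
```

View pics/scene.png

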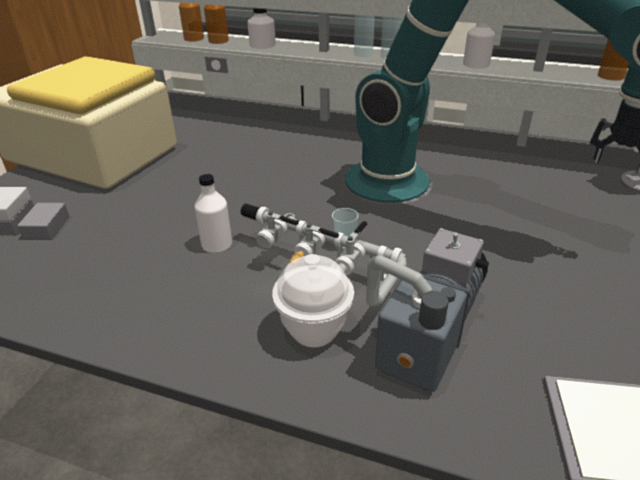

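View pics/top.png

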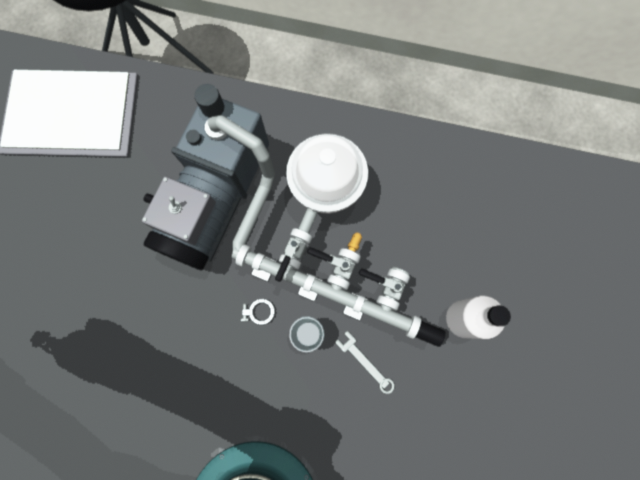

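The top view shows the dry tap at about (297,247), nearest the pump, with its lever over the manifold at (284,268). The vent tap with the brass silencer is in the middle (345,265), the spare at (395,286), and the toggle at (177,205). I'll enlarge this.

Run:
```python
import cv2
p=cv2.imread('pics/top.png')
c=p[185:335,230:430]; cv2.imwrite('pics/c1.png',cv2.resize(c,None,fx=4,fy=4,interpolation=cv2.INTER_CUBIC))
c=p[160:260,130:260]; cv2.imwrite('pics/c2.png',cv2.resize(c,None,fx=5,fy=5,interpolation=cv2.INTER_CUBIC))
```

```text
(no output)
```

View pics/c1.png

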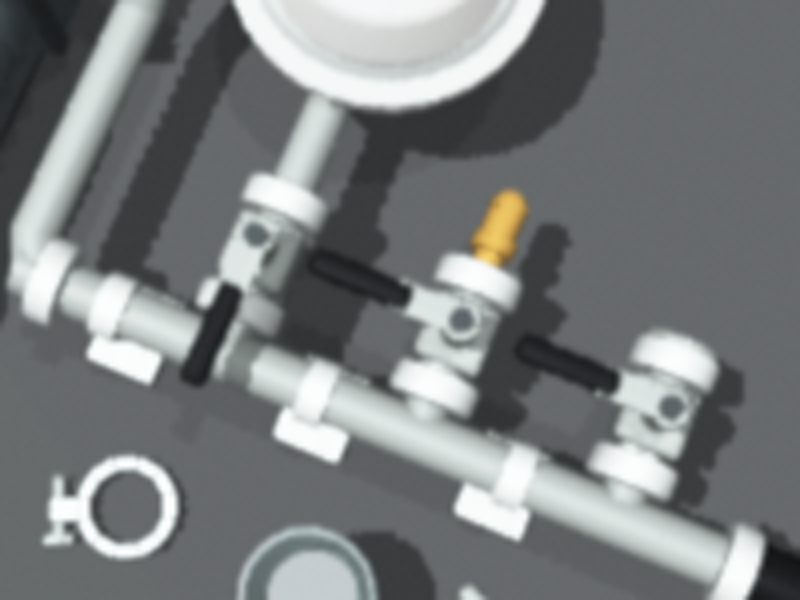

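View pics/c2.png

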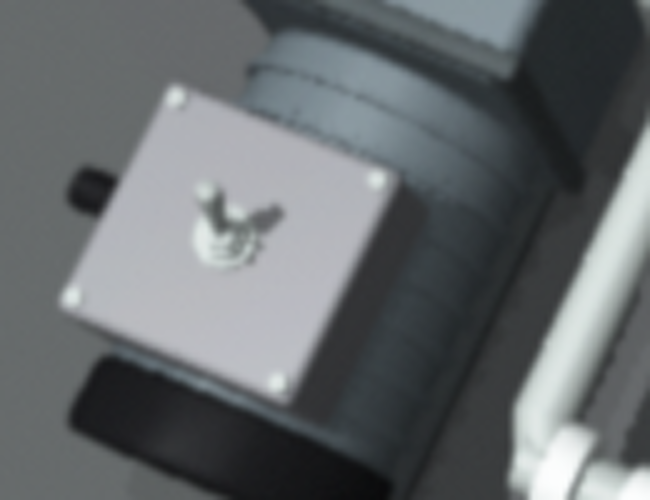

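The crop shows the tap hubs at crop pixels (257,233), (461,320) and (672,406). The dry sleeve runs from (232,290) to (195,380) and the vent sleeve from (315,262) to (405,293). The screws on the terminal box average (226,238), with the toggle tip at (207,190).

```bash
cat >> h.py <<'E'
from scipy.optimize import least_squares
def st():
    a=np.array([[257,233],[461,320],[672,406]])/4+[230,185]
    s=np.array([[176,97],[377,178],[278,382],[72,297]])/5+[130,160]
    W=np.array([unproj('top',*q,z=.151)[:2] for q in a]); S=np.array([unproj('top',*q,z=.19)[:2] for q in s])
    return W,S
E
python3 - <<'E'
from h import *
W,S=st(); print(W,S,S.mean(0))
print(np.linalg.norm(np.diff(W,axis=0),axis=1))
y=W[0]-W[2]; y/=np.linalg.norm(y); x=np.array([y[1],-y[0]]); print('x',x,'y',y,np.degrees(np.arctan2(x[1],x[0])))
o=W.mean(0)+y*.04   # station y=-40 is the mean
print('origin',o,'box in st',(S.mean(0)-o)@x,(S.mean(0)-o)@y)
e=S[0]-S[3]+S[1]-S[2];print('box ang',np.degrees(np.arctan2(e[1],e[0])))
for n,(u,v),z in [('drysl0',(232,290),.145),('drysl1',(195,380),.145),('v0',(315,262),.145),('v1',(405,293),.145)]:
    p=unproj('top',u/4+230,v/4+185,z=z)[:2]-o; print(n,p@x,p@y)
d=np.load('top_d.npy')
for u,v in [(294,243),(345,265),(398,286),(160,210),(282,262),(186,215)]: print(u,v,unproj('top',u,v,d[v,u]))
p=unproj('top',171.4,198,z=.198+.028)[:2]-o; print('tip',p@x,p@y)
# beaker
print('beaker',[ (unproj('top',u,v,z=z)[:2]-o)@np.c_[x,y] for u,v,z in [(307,334,.095),(262,312,.01)]])
print('desic',[ (unproj('top',u,v,z=z)[:2]-o)@np.c_[x,y] for u,v,z in [(327,157,.21)]])
E
```

```text
[[ 0.53975316  0.03194113]
 [ 0.51960334 -0.07507789]
 [ 0.50104055 -0.18334358]] [[0.60027477 0.30014142]
 [0.5859632  0.21563198]
 [0.50064479 0.23023098]
 [0.51516836 0.31555585]] [0.55051278 0.26539006]
[0.10889943 0.10984551]
x [ 0.9842141  -0.17698192] y [0.17698192 0.9842141 ] -10.194014475629645
origin [ 0.52721163 -0.03612488] box in st -0.03042937133421967 0.30087913877468353
box ang -9.987912355037492
drysl0 -0.029749500627162615 0.06989650589060478
drysl1 -0.07737767923503344 0.0685680391736895
v0 -0.0009974785080909111 0.03780733451812136
v1 0.0020046220709424795 -0.009118781197047066
294 243 [0.53984705 0.03236211 0.15261248]
345 265 [ 0.51944548 -0.07459719  0.15133098]
398 286 [ 0.50206254 -0.18324017  0.15045005]
160 210 [0.53931229 0.29197862 0.19032843]
282 262 [0.49869512 0.04701189 0.14745739]
186 215 [0.54110757 0.24171162 0.18842423]
tip -0.021498944909439623 0.2999980588546356
beaker [array([-0.15158003, -0.02140796]), array([-0.14820544,  0.09214676])]
desic [array([0.16914735, 0.07083871])]
```

Emit:
carry_out --pt "0 0 -0.06 -0.027 -0.029 0 1" --pt "0 0 -0.129 -0.054 -0.058 0 1" --pt "0 0 -0.129 -0.081 -0.087 0 1" --pt "0 0 -0.129 -0.108 -0.116 0 1" --pt "0 0 -0.129 -0.135 -0.145 0 1"

```text
time: 0.52
eef_pos: [0.2737, 0.4151, 0.4044]
ee_rot: [[-0.984, 0.176, -0.0], [0.176, 0.984, -0.0], [0.0, -0.0, -1.0]]
contact_force: [2.1, 0.6, 0.6]
gripper_width: 0.0255
grasp_force: 0.0
```

```bash
cat >> h.py <<'E'
TH=np.radians(-10.1); XS=np.array([np.cos(TH),np.sin(TH)]); YS=np.array([-XS[1],XS[0]]); O=np.array([.5272,-.0361])
def where():
    s=read_state(); p=s['eef_pos']; r=s['ee_rot']; q=p[:2]-O
    print('t %.2f'%s['time'],'st xy(mm)',np.round(1e3*np.array([q@XS,q@YS]),1),'tip z(mm) %.1f'%(1e3*(p[2]-.173)),'yaw err deg %.2f'%np.degrees(np.arctan2(r[1,1],r[0,1])-np.pi/2-TH),'tilt',np.round(r[2,:2],4),'w %.4f'%s['gripper_width'],'F',np.round(s['contact_force'],1),'q',np.round(s['joint_positions'],0))
E
python3 -c "
from h import *
where()"
```

```text
t 0.52 st xy(mm) [-328.7  399.8] tip z(mm) 231.4 yaw err deg -0.03 tilt [ 0.0002 -0.0005] w 0.0255 F [2.1 0.6 0.6] q [-62.  11.   2. 110.  -0.  59.  20.]
```

Emit:
carry_out --pt "0 0 0 -0.0236 -0.0322 0 1" --pt "0 0 0 -0.0472 -0.0644 0 1" --pt "0 0 0 -0.0708 -0.0966 0 1" --pt "0 0 0 -0.0944 -0.1288 0 1" --pt "0 0 0 -0.118 -0.161 0 1"

```text
time: 0.93
eef_pos: [0.3614, 0.2359, 0.4047]
ee_rot: [[-0.984, 0.176, -0.0], [0.176, 0.984, 0.0], [0.0, 0.0, -1.0]]
contact_force: [0.8, 1.3, -0.4]
gripper_width: 0.0005
grasp_force: 0.0
```

Emit:
carry_out --pt "0 0 0 -0.0236 -0.0322 0 1" --pt "0 0 0 -0.0472 -0.0644 0 1" --pt "0 0 0 -0.0708 -0.0966 0 1" --pt "0 0 0 -0.0944 -0.1288 0 1" --pt "0 0 0 -0.118 -0.161 0 1"

```text
time: 1.35
eef_pos: [0.4492, 0.0566, 0.4048]
ee_rot: [[-0.984, 0.176, 0.0], [0.176, 0.984, 0.0], [-0.0, 0.0, -1.0]]
contact_force: [1.6, 1.0, -0.3]
gripper_width: 0.0
grasp_force: 0.0
```

```bash
python3 -c "
from h import *
where()"
```

```text
t 1.35 st xy(mm) [-93.1  77.6] tip z(mm) 231.8 yaw err deg -0.02 tilt [-0.0002  0.0002] w 0.0000 F [ 1.6  1.  -0.3] q [-32.   6.  23. 117.  -3.  58.  72.]
```

Emit:
carry_out --pt "0 0 0 -0.02 -0.024 0 1" --pt "0 0 0 -0.036 -0.042 0 1" --pt "0 0 0 -0.036 -0.042 0.04 1" --pt "0 0 0 -0.036 -0.042 0.06 1" --pt "0 0 0 -0.036 -0.042 0.06 1"

```text
time: 1.77
eef_pos: [0.4759, 0.0106, 0.3412]
ee_rot: [[-0.984, 0.177, -0.006], [0.177, 0.984, -0.002], [0.005, -0.003, -1.0]]
contact_force: [-1.2, -0.0, -1.0]
gripper_width: 0.0
grasp_force: 0.0
```

Run:
```python
from h import *
where()
p,d=grab_frame('scene'); c=p[160:290,220:420]; cv2.imwrite('pics/s2.png',cv2.resize(c[:,:,::-1],None,fx=4,fy=4,interpolation=cv2.INTER_CUBIC))
```

```text
t 1.77 st xy(mm) [-58.7  37. ] tip z(mm) 168.2 yaw err deg -0.07 tilt [ 0.0054 -0.0026] w 0.0000 F [-1.2 -0.  -1. ] q [-27.  14.  25. 117.  -8.  50.  82.]
```

View pics/s2.png

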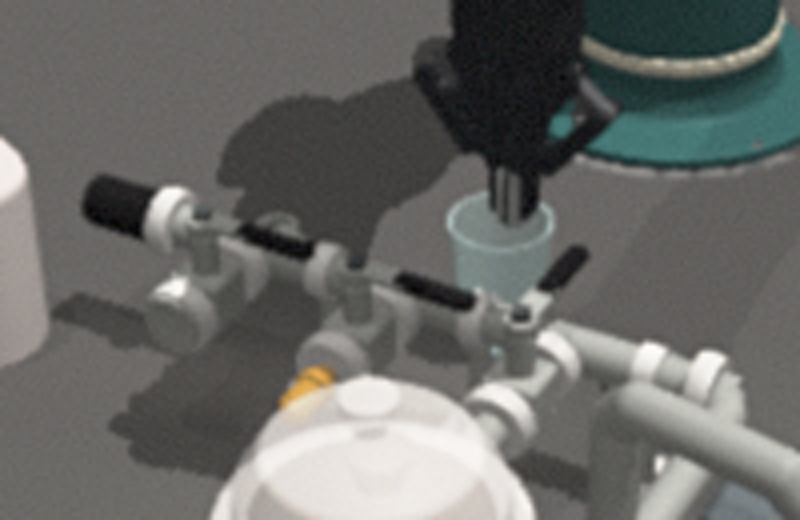

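The fingertips (crop ~(512,215)) are above the manifold, on the vent side of the dry lever (570,265), so it is clear to lower.

Emit:
carry_out --pt "0 0 0 0 0 0.02 1" --pt "0 0 0 0 0 0.04 1" --pt "0 0 0 0 0 0.04 1" --pt "0 0 0 0 0 0.04 1"

```text
time: 2.15
eef_pos: [0.4772, 0.0111, 0.3058]
ee_rot: [[-0.984, 0.176, -0.0], [0.176, 0.984, -0.0], [0.0, -0.0, -1.0]]
contact_force: [0.4, -0.1, 0.4]
gripper_width: 0.0001
grasp_force: 0.0
```

```bash
python3 -c "
from h import *
where()"
```

```text
t 2.15 st xy(mm) [-57.5  37.7] tip z(mm) 132.8 yaw err deg -0.01 tilt [ 0.0001 -0.0001] w 0.0001 F [ 0.4 -0.1  0.4] q [-26.  18.  24. 119. -10.  45.  84.]
```

Emit:
carry_out --pt "0 0 0 0 0.012 0.006 1" --pt "0 0 0 0.001 0.022 0.006 1" --pt "0 0 0 0.001 0.032 0.006 1" --pt "0 0 0 0 0.042 0.006 1" --pt "0 0 0 -0.0025 0.052 0.006 1"

```text
time: 2.57
eef_pos: [0.4887, 0.0629, 0.2996]
ee_rot: [[-0.985, 0.175, 0.001], [0.175, 0.985, -0.0], [-0.001, 0.0, -1.0]]
contact_force: [-0.6, -3.1, 0.0]
gripper_width: -0.0001
grasp_force: 1.5
```

```bash
python3 -c "
from h import *
where()"
```

```text
t 2.57 st xy(mm) [-55.2  90.7] tip z(mm) 126.6 yaw err deg -0.00 tilt [-0.0006  0.0001] w -0.0001 F [-0.6 -3.1  0. ] q [-30.  19.  23. 117. -10.  45.  79.]
```

Emit:
carry_out --pt "0 0 0 -0.005 0.009 0 1" --pt "0 0 0 -0.01 0.018 0 1" --pt "0 0 0 -0.018 0.025 0 1" --pt "0 0 0 -0.026 0.031 0 1" --pt "0 0 0 -0.035 0.035 0 1"

```text
time: 2.98
eef_pos: [0.5302, 0.0909, 0.2988]
ee_rot: [[-0.985, 0.175, 0.0], [0.175, 0.985, 0.0], [-0.0, 0.0, -1.0]]
contact_force: [-0.9, -0.1, 0.2]
gripper_width: 0.0002
grasp_force: 0.3
```

Emit:
carry_out --pt "0 0 0 -0.003 0 0 1" --pt "0 0 0 -0.003 0 0 1"

```text
time: 3.15
eef_pos: [0.5322, 0.0905, 0.2983]
ee_rot: [[-0.985, 0.175, -0.003], [0.175, 0.985, 0.001], [0.004, 0.0, -1.0]]
contact_force: [-10.0, 9.4, 5.2]
gripper_width: -0.0002
grasp_force: 5.8
```

Run:
```python
from h import *
where()
p,d=grab_frame('scene'); c=p[160:290,220:420]; cv2.imwrite('pics/s3.png',cv2.resize(c[:,:,::-1],None,fx=4,fy=4,interpolation=cv2.INTER_CUBIC))
```

```text
t 3.15 st xy(mm) [-17.3 125.5] tip z(mm) 125.3 yaw err deg 0.03 tilt [0.0036 0.0004] w -0.0002 F [-10.    9.4   5.2] q [-30.  24.  22. 111. -12.  48.  77.]
```

View pics/s3.png

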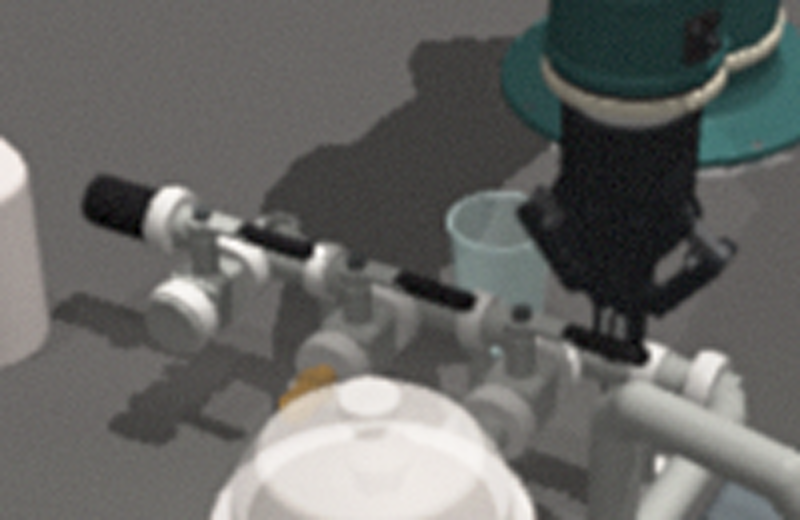

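The dry lever now lies in line with the two closed levers, at (605,343) in the crop, and it pushes back with about 10 N, so it is at its stop. Next I back off, raise the tool and go to the toggle.

Emit:
carry_out --pt "0 0 0 0.02 0 0 1" --pt "0 0 0 0.025 0 -0.04 1" --pt "0 0 0 0.025 0 -0.08 1" --pt "0 0 0 0.025 0 -0.12 1" --pt "0 0 0 0.025 0 -0.155 1"

```text
time: 3.62
eef_pos: [0.5078, 0.0934, 0.4566]
ee_rot: [[-0.984, 0.177, 0.001], [0.177, 0.984, 0.0], [-0.001, 0.0, -1.0]]
contact_force: [0.4, -0.7, 0.1]
gripper_width: 0.0
grasp_force: 0.0
```

Emit:
carry_out --pt "0 0 0 -0.01 0.035 0 1" --pt "0 0 0 -0.02 0.07 0 1" --pt "0 0 0 -0.03 0.105 0 1" --pt "0 0 0 -0.04 0.14 0 1" --pt "0 0 0 -0.053 0.176 0 1"

```text
time: 4.03
eef_pos: [0.5915, 0.2593, 0.4539]
ee_rot: [[-0.984, 0.176, 0.0], [0.176, 0.984, 0.0], [-0.0, 0.001, -1.0]]
contact_force: [-0.1, -0.4, 1.2]
gripper_width: -0.0002
grasp_force: 0.0
```

Emit:
carry_out --pt "0 0 0 0 0 0 1" --pt "0 0 0 0 0 0 1"

```text
time: 4.2
eef_pos: [0.5914, 0.2594, 0.4526]
ee_rot: [[-0.985, 0.174, -0.001], [0.174, 0.985, -0.001], [0.001, -0.001, -1.0]]
contact_force: [-0.4, -0.0, -0.7]
gripper_width: -0.0
grasp_force: 0.0
```

```bash
python3 -c "
from h import *
where()"
```

```text
t 4.20 st xy(mm) [ 11.4 302.2] tip z(mm) 279.6 yaw err deg 0.08 tilt [ 0.0007 -0.0011] w -0.0000 F [-0.4 -0.  -0.7] q [-41.  25.  20.  87.  -9.  70.  61.]
```

Emit:
carry_out --pt "0 0 0 0 0 0.03 1" --pt "0 0 0 0 0 0.055 1" --pt "0 0 0 0 0 0.068 1" --pt "0 0 0 0 0 0.068 1" --pt "0 0 0 0 0 0.068 1"

```text
time: 4.62
eef_pos: [0.5909, 0.2572, 0.3863]
ee_rot: [[-0.984, 0.177, -0.0], [0.177, 0.984, -0.0], [-0.0, -0.0, -1.0]]
contact_force: [1.4, -0.5, 0.2]
gripper_width: -0.0001
grasp_force: 0.0
```

Emit:
carry_out --pt "0 0 0 0.008 0 0 1" --pt "0 0 0 0.016 0 0 1" --pt "0 0 0 0.022 0 0 1" --pt "0 0 0 0.027 0 0 1" --pt "0 0 0 0.032 0 0 1"

```text
time: 5.03
eef_pos: [0.5584, 0.2637, 0.3863]
ee_rot: [[-0.984, 0.175, 0.001], [0.175, 0.984, 0.001], [-0.001, 0.001, -1.0]]
contact_force: [16.5, -1.6, -0.2]
gripper_width: 0.0003
grasp_force: 9.6
```

```bash
python3 -c "
from h import *
where()"
```

```text
t 5.03 st xy(mm) [-21.8 300.6] tip z(mm) 213.3 yaw err deg -0.00 tilt [-0.0006  0.0007] w 0.0003 F [16.5 -1.6 -0.2] q [-43.  25.  20.  95.  -9.  61.  59.]
```

Emit:
carry_out --pt "0 0 0 -0.012 0 0 1" --pt "0 0 0 -0.022 0 0 1" --pt "0 0 0 -0.022 0 -0.03 1" --pt "0 0 0 -0.022 0 -0.068 1"

```text
time: 5.37
eef_pos: [0.5808, 0.2592, 0.4517]
ee_rot: [[-0.984, 0.177, -0.005], [0.177, 0.984, -0.003], [0.004, -0.004, -1.0]]
contact_force: [0.5, 0.7, -0.5]
gripper_width: 0.0
grasp_force: 0.0
```

Emit:
carry_out --pt "0 0 0 -0.003 -0.04 0 1" --pt "0 0 0 -0.006 -0.08 0 1" --pt "0 0 0 -0.01 -0.12 0 1" --pt "0 0 0 -0.014 -0.16 0 1" --pt "0 0 0 -0.018 -0.2 0 1"

```text
time: 5.78
eef_pos: [0.5629, 0.0576, 0.4538]
ee_rot: [[-0.984, 0.176, -0.0], [0.176, 0.984, 0.0], [0.0, 0.0, -1.0]]
contact_force: [1.1, -1.0, -0.3]
gripper_width: 0.0002
grasp_force: 0.0
```

Run:
```python
from h import *
where()
p,d=grab_frame('top'); q,_=grab_frame('scene')
f=lambda c,k:cv2.resize(c[:,:,::-1],k,interpolation=cv2.INTER_CUBIC)
cv2.imwrite('pics/t4.png',np.hstack([f(p[170:250,130:230],(400,320)),f(q[215:295,410:510],(400,320))]))
```

```text
t 5.78 st xy(mm) [18.7 98.5] tip z(mm) 280.8 yaw err deg -0.03 tilt [0.0002 0.0001] w 0.0002 F [ 1.1 -1.  -0.3] q [-30.  16.  25.  98.  -7.  67.  78.]
```

View pics/t4.png

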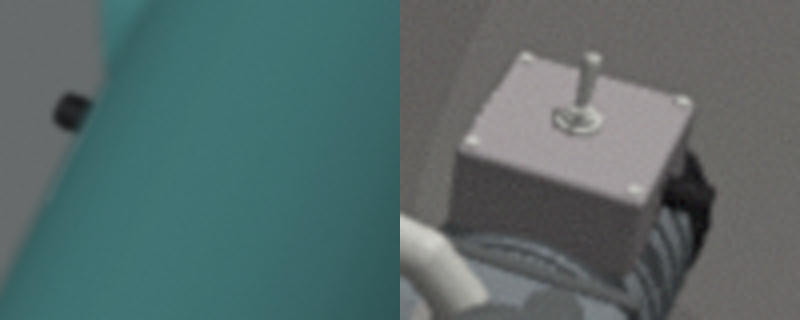

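The right half of the picture shows the toggle tip at scene pixel (458,229) and its foot at (454,244). I'll compare these with the projected on and off positions.

Run:
```python
from h import *
for a in (-.33,.33,None):
    dx,dz=(0,0) if a is None else (.030*np.sin(a),.030*np.cos(a))
    xy=O+XS*(-.0304+dx)+YS*.301; print(a,proj('scene',[*xy,.198+dz]))
```

```text
-0.33 (np.float64(457.16215894584997), np.float64(228.07645440549874))
0.33 (np.float64(454.2378993219001), np.float64(232.87674047617932))
None (np.float64(453.8682477513305), np.float64(241.47074616824491))
```

Emit:
carry_out --pt "0 0 0 -0.003 -0.03 0 1" --pt "0 0 0 -0.006 -0.06 0 1" --pt "0 0 0 -0.01 -0.083 0 1" --pt "0 0 0 -0.01 -0.083 0 1" --pt "0 0 0 -0.01 -0.083 0 1"

```text
time: 6.3
eef_pos: [0.5586, -0.0251, 0.4538]
ee_rot: [[-0.984, 0.178, -0.0], [0.178, 0.984, -0.0], [0.0, -0.0, -1.0]]
contact_force: [-0.4, 0.8, 0.0]
gripper_width: -0.0002
grasp_force: 0.0
```

```bash
python3 -c "
from h import *
where()"
```

```text
t 6.30 st xy(mm) [29.  16.3] tip z(mm) 280.8 yaw err deg -0.17 tilt [ 0.0001 -0.0002] w -0.0002 F [-0.4  0.8  0. ] q [-23.  16.  28.  99.  -8.  67.  86.]
```

The toggle matches the off position. Now I lower beside the vent lever.

Emit:
carry_out --pt "0 0 0 0 0 0.04 1" --pt "0 0 0 0 0 0.08 1" --pt "0 0 0 0 0 0.115 1" --pt "0 0 0 0 0 0.14 1" --pt "0 0 0 0 0 0.153 1"

```text
time: 6.72
eef_pos: [0.5579, -0.0225, 0.2972]
ee_rot: [[-0.985, 0.174, -0.004], [0.174, 0.985, -0.0], [0.004, -0.001, -1.0]]
contact_force: [-0.9, -0.6, -0.8]
gripper_width: 0.0003
grasp_force: 0.0
```

Emit:
carry_out --pt "0 0 0 0 0 0 1" --pt "0 0 0 0 0 0 1"

```text
time: 6.88
eef_pos: [0.5588, -0.0232, 0.3006]
ee_rot: [[-0.985, 0.175, -0.001], [0.175, 0.985, -0.0], [0.001, -0.0, -1.0]]
contact_force: [-0.5, -0.2, 0.5]
gripper_width: 0.0003
grasp_force: 0.0
```

```bash
python3 -c "
from h import *
where()"
```

```text
t 6.88 st xy(mm) [28.9 18.3] tip z(mm) 127.6 yaw err deg 0.02 tilt [ 0.0011 -0.0003] w 0.0003 F [-0.5 -0.2  0.5] q [-20.  26.  25. 108. -14.  49.  91.]
```

Emit:
carry_out --pt "0 0 0 0.009 -0.003 0 1" --pt "0 0 0 0.019 0 0 1" --pt "0 0 0 0.029 0 0 1" --pt "0 0 0 0.039 -0.001 0 1" --pt "0 0 0 0.049 -0.003 0 1"

```text
time: 7.3
eef_pos: [0.5095, -0.018, 0.3023]
ee_rot: [[-0.984, 0.176, 0.004], [0.176, 0.984, 0.0], [-0.004, 0.001, -1.0]]
contact_force: [5.3, -0.3, 0.9]
gripper_width: -0.0001
grasp_force: 1.9
```

Emit:
carry_out --pt "0 0 0 0.009 -0.0045 0 1" --pt "0 0 0 0.018 -0.01 0 1" --pt "0 0 0 0.025 -0.018 0 1" --pt "0 0 0 0.031 -0.026 0 1" --pt "0 0 0 0.035 -0.033 0 1"

```text
time: 7.72
eef_pos: [0.469, -0.0449, 0.3011]
ee_rot: [[-0.984, 0.176, 0.001], [0.176, 0.984, 0.001], [-0.001, 0.001, -1.0]]
contact_force: [37.8, 54.4, -7.6]
gripper_width: -0.0002
grasp_force: 30.8
```

Emit:
carry_out --pt "0 0 0 0 -0.002 0 1" --pt "0 0 0 0 -0.002 0 1"

```text
time: 7.88
eef_pos: [0.4696, -0.0446, 0.301]
ee_rot: [[-0.985, 0.174, 0.002], [0.174, 0.985, 0.004], [-0.001, 0.004, -1.0]]
contact_force: [5.7, 23.4, -1.9]
gripper_width: -0.0001
grasp_force: 12.1
```

```bash
python3 -c "
from h import *
where()"
```

```text
t 7.88 st xy(mm) [-55.2 -18.5] tip z(mm) 128.0 yaw err deg 0.10 tilt [-0.0009  0.0038] w -0.0001 F [ 5.7 23.4 -1.9] q [-21.  18.  26. 120. -11.  45.  92.]
```

At the stop. I'll back off, rise clear and check.

Emit:
carry_out --pt "0 0 0 0 0.012 0 1" --pt "0 0 0 0 0.02 0 1" --pt "0 0 0 0 0.02 -0.04 1" --pt "0 0 0 0 0.02 -0.08 1" --pt "0 0 0 0 0.02 -0.12 1"

```text
time: 8.3
eef_pos: [0.4722, -0.0275, 0.4219]
ee_rot: [[-0.984, 0.177, -0.002], [0.177, 0.984, -0.001], [0.002, -0.001, -1.0]]
contact_force: [0.9, 0.6, 0.1]
gripper_width: -0.0002
grasp_force: 0.0
```

Emit:
carry_out --pt "0 0 0 0.03 0.02 -0.02 1" --pt "0 0 0 0.06 0.04 -0.04 1" --pt "0 0 0 0.09 0.06 -0.04 1" --pt "0 0 0 0.09 0.06 -0.04 1" --pt "0 0 0 0.09 0.06 -0.04 1"

```text
time: 8.72
eef_pos: [0.3938, 0.0484, 0.461]
ee_rot: [[-0.985, 0.174, 0.001], [0.174, 0.985, 0.001], [-0.001, 0.001, -1.0]]
contact_force: [0.5, -0.7, -0.0]
gripper_width: -0.0001
grasp_force: 0.0
```

Run:
```python
from h import *
where()
q,_=grab_frame('scene'); cv2.imwrite('pics/s5.png',cv2.resize(q[150:300,190:390,::-1],None,fx=4,fy=4,interpolation=cv2.INTER_CUBIC))
```

```text
t 8.72 st xy(mm) [-146.2   59.8] tip z(mm) 288.0 yaw err deg 0.10 tilt [-0.0007  0.001 ] w -0.0001 F [ 0.5 -0.7 -0. ] q [-35.  -5.  22. 119.   2.  66.  67.]
```

View pics/s5.png

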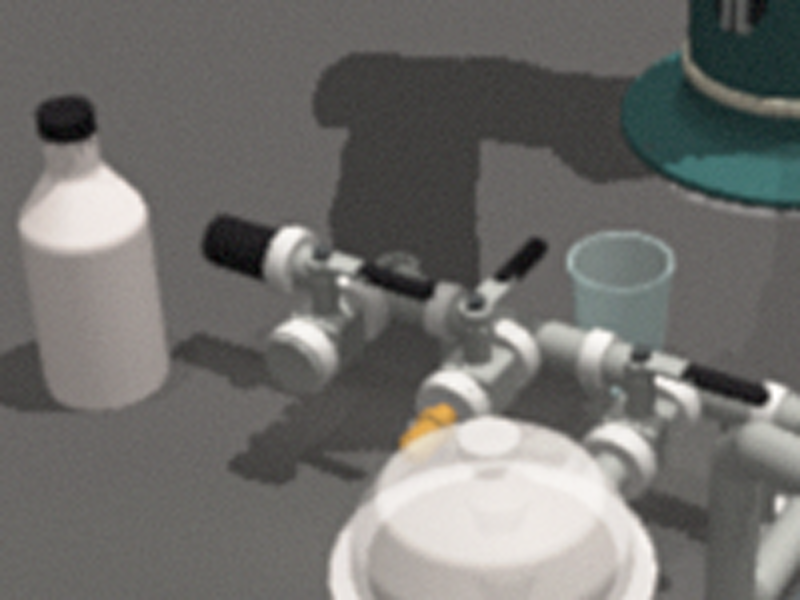

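The vent lever points from (477,300) to (545,240), in line with its branch. The dry and spare levers are square to theirs. I'll do a numeric check before handing in.

Run:
```python
from h import *
for nm,y,dirs in (('vent',-.04,(80,85,90)),('dry',.07,(0,5)),('spare',-.15,(0,5))):
  for a in dirs:
    a=np.radians(a); f=lambda r:(np.array(proj('scene',[*(O+XS*(-r*np.sin(a))+YS*(y+r*np.cos(a))),.147]))-[190,150])*4
    print(nm,np.round(np.degrees(a)),np.round(f(0)),np.round(f(.078)))
```

```text
vent 80.0 [470. 300.] [552. 243.]
vent 85.0 [470. 300.] [543. 240.]
vent 90.0 [470. 300.] [533. 237.]
dry 0.0 [635. 352.] [760. 391.]
dry 5.0 [635. 352.] [764. 384.]
spare 0.0 [316. 252.] [424. 286.]
spare 5.0 [316. 252.] [429. 280.]
```

```bash
python3 -c "
from station import *
print(job_done())"
```

```text
the job is handed in; nothing more can be done
None
```

I closed the desiccator's tap, switched the pump off, then opened the silencer's tap, and handed the job in at about 9 s. The camera check before hand-in showed all three levers at their stops with the spare still closed; the toggle was confirmed off before the vent was opened. The hand-in gave no verdict.

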